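# Load the canister and fit the shelf in the drying chamber

### The arm

A 6-joint arm with a two-finger parallel gripper is mounted at the origin on the work surface. World frame = base frame: x ahead of the robot, y to its left, z up, the work surface at z = 0. Lengths are in m, angles in rad, forces in N, time in s.
With the tool pointing down it reaches from about 0.375 to 0.825 m from the base axis. Payload 5.5 kg.
Tool frame: the origin (TCP) lies at the very end of the fingers, on their centre line; the grasp point (between the pads) lies 19 mm behind it; x points along the fingers, y is the direction in which the jaws open and shut, and the axes are right-handed (so a half turn about x gives the same grasp; the last joint's range is limited). The gripper opens to 85 mm and grips with 20 to 120 N. Pads are 22 mm wide; open, the fingers measure 114 mm over their backs; the gripper's body (76 mm by 85 mm) begins 54 mm behind the grasp point. The pads swing forward as they close: fully open they stand 13 mm farther back than shut.
Start: joints at [-1.206, 0.314, -0.047, 1.21, 0, 1.571], TCP at [0.214, -0.561, 0.207] pointing down, gripper open.
Joint ranges: [-2.67, 2.67], [-0.69, 1.73], [-1.03, 1.25], [-2.08, 2.16], [-1.42, 1.45], [-3.14, 3.14]. Speed limits (rad/s): [2.39, 2.39, 3.01, 3.14, 3.14, 3.14].

### API

Orientations are given as a unit quaternion [x, y, z, w].
In Python, from plant import arm gives the robot as it stands. Calls block until the motion is done:
- arm.movep(position, orientation): joint-space move of the TCP to a pose.
- arm.move_straight(position, rotation=None, vel=0.15, f_stop=None): straight line of the TCP; rotation=None keeps the orientation; vel is the mean speed in m/s. With f_stop (N) it stops when the force on the tool has changed by that much, and returns True; else False.
- arm.goto_joints(angles): joint-space move.
- arm.move_gripper(opening): opening from 0.0 (shut) to 1.0 (fully open); the grip force is fixed at half the most; returns when the fingers have stopped.
- arm.wait(seconds).
- arm.ik(position, orientation): joint angles nearest the present ones, or None.
- arm.read_state(): the state.
- arm.capture(name): name is "scene" or "top"; returns a dict with "pixels" (420x560x3 uint8, blue, green, red), "depth" (420x560 float32, m along the optical axis (not along the pixel's ray), 0 where there is no reading), "camera_matrix" (3x3 intrinsics, pixels), "eye" and "rotation" of the camera in the world. Camera axes: x right, y down, z forward; pixel columns grow to the right and rows downward; lengths in m; the calibration is good to about 2 mm. A picture is of the moment at which its call begins.
A pose or a line that the arm cannot do raises arm.MotionError and nothing moves.
- arm.sign_off(): hands the job in, once; it reports no verdict.
The state is a dict: "t": time; "qpos": joint angles; "joint_velocities": joint speeds; "joint_torque": joint torques, N m; "eef_pos": TCP position; "tool_rot": TCP orientation; "ft_force": force on the tool from outside, world axes, zero at the start; "torque": the same for the moment, N m; "width": opening from 0.0 (shut) to 1.0 (fully open).
Only numpy, scipy, OpenCV 4.12 (cv2) and the standard library are available. Lean on these libraries where they do the work, as an engineer would, in place of code of your own. Each camera call takes 0.05 s, during which the arm holds its last target.

### The job

Get the open drying chamber ready: gently stand the orange desiccant canister upright in the black ring on the chamber floor and let go of it, then fit the perforated metal shelf above it. The shelf is longer than the opening, so tip one end down under a blue rim, bring the other end in, and settle the shelf flat on both ledges, centred so that both its ends are caught under the rims; then let go. Do not drop either part, and leave the bottle, jar, tip box and tube rack where they stand.

Things in the scene. Friction and masses are not known exactly. Their poses are not given: they have to be found in the camera images.
- chamber: Open-topped white drying chamber, fixed to the bench, 196 (its x, the length) x 122 (its y) x 95 mm high; origin at the centre of its underside, z up. Inside 186 x 112 mm between walls 5 mm thick; floor top 8 mm up. It is the same both ways round.
- opening (a point): Centre of the chamber's opening, level with the top of the rims (95 mm up), axes as the chamber's. At each x-end a blue rim, 5 mm thick, overhangs inward by 22 mm (underside 90 mm up), leaving an opening of 142 (x) x 112 (y) mm. The long sides have no rim.
- ledges (a point): Middle of the chamber, level with the ledge tops (68 mm up), axes as the chamber's. At each x-end a fixed ledge 6 mm thick reaches 33 mm inward from the end wall; the gap between the ledges is 120 mm, the height from ledge top to rim underside 22 mm. The long sides have no ledge.
- ring (a point): Centre of the black locating ring, at the level of the chamber floor's top (8 mm above the bench), in the middle of the chamber. Ring: inner diameter 60, outer 68, 5 mm tall. Axes as the chamber's.
- canister_mid (a point): Centre, half-way up, of the orange desiccant canister: an upright cylinder of 44 mm diameter, 50 mm tall, about 90 g, loose, starting on the bench.
- shelf_grip (a point): Centre of the blue grip bar of the loose perforated aluminium shelf, 0.28 kg, flat on the bench at first, bar up. Plate 156 (its x) x 100 (its y) x 5 mm; the bar stands upright on its middle, 12 mm thick (x), 50 wide (y), 45 tall. This point is 22.5 mm above the plate's top, 27.5 above its underside. z: plate's normal. Same both ways round. Seated, this point is 95.5 mm above the bench.
- bottle: Bystander: white bottle with green cap, 60 mm diameter, 165 mm tall, origin at the centre of its underside.
- jar: Bystander: amber jar with blue cap, 52 mm diameter, 75 mm tall, origin at the centre of its underside.
- tipbox: Bystander: blue pipette tip box, 82 (x) x 122 (y) x 58 mm tall, origin at the centre of its underside.
- rack: Bystander: white tube rack with six capped tubes, 60 (x) x 70 (y) x 67 mm tall with the tubes, origin at the centre of its underside.

How it is judged:
On the way, in this order (a step that is already met when the one before it is completed fails the run):
1. the canister stands upright in the ring, released (horizontal distance between canister_mid and ring below 0.01 m and z of canister_mid in the frame of chamber between 0.029 and 0.037 m and angle between canister_mid's own z axis and vertical below 0.08 rad and contact force between canister and the fingers below 0.1 N), for 0.2 s.
2. the shelf lies flat on both ledges with both ends under the rims (x of shelf_grip in the frame of chamber between -0.006 and 0.006 m and z of shelf_grip in the frame of chamber between 0.0915 and 0.0985 m and angle between shelf_grip's own z axis and vertical below 0.04 rad and angle between the x axis of shelf_grip and the x axis of chamber, either way round below 0.2 rad), for 0.2 s.
At the end, for the whole second after the job is handed in: The canister stands upright (within 0.08 rad) on the chamber floor inside the ring (within 10 mm of its centre), and the shelf lies flat (within 0.04 rad) on both ledges (height within 3.5 mm), centred along the chamber's length within 6 mm so that both ends are under the rims; both at rest (all of step 2 and horizontal distance between canister_mid and ring below 0.01 m and z of canister_mid in the frame of chamber between 0.029 and 0.037 m and angle between canister_mid's own z axis and vertical below 0.08 rad and linear speed of each of canister, shelf below 0.02 m/s); the robot touches nothing.
It fails at once if the bottle, jar, tip box or tube rack is shifted more than 20 mm or tipped (distance of any of bottle, jar, tipbox, rack from where it was at the start of the episode above 0.02 m or angle between any of bottle, jar, tipbox, rack's own z axis and vertical above 0.25 rad).
It fails at once if the canister is dropped (moves faster than 0.7 m/s while not held) (linear speed of canister above 0.7 m/s and contact force between canister and the fingers below 0.1 N).
It fails at once if the shelf is dropped (moves faster than 0.7 m/s while not held) (linear speed of shelf above 0.7 m/s and contact force between shelf and the fingers below 0.1 N).
It also fails if it takes over 62 s, if anything falls off the work surface, if the arm or the gripper's body presses on something with over 40 N, if the wrist force passes 120 N, or if a joint passes its speed limit or range.

## Working session

There is one attempt and no reset: what is moved stays moved. The work goes in short steps, each a Python script; the robot and the scene stay as the last script left them, time stands still between calls to the robot, and variables do not carry over. Pictures are saved under pics/ and viewed, and the job is handed in when it is done.

```bash
ls; mkdir -p pics; python3 - <<'E'
from plant import arm
import cv2,numpy as np
for n in("scene","top"):
    c=arm.capture(n); cv2.imwrite(f"pics/{n}0.png",c["pixels"]); np.savez(f"{n}0.npz",**c)
    print(n,c["camera_matrix"].tolist(),c["eye"],np.round(c["rotation"],4).tolist())
print(arm.read_state())
E
```

```text
pics
scene [[387.32528191980924, 0.0, 276.7790212847981], [0.0, 387.32528191980924, 208.36279482800867], [0.0, 0.0, 1.0]] [ 1.0635417  -0.54863256  0.5952686 ] [0.8409, 0.2957, -0.1478, -0.4285]
top [[406.02063977269137, 0.0, 278.37772450330897], [0.0, 406.02063977269137, 209.4955959175575], [0.0, 0.0, 1.0]] [ 0.40904845 -0.01036645  1.05621486] [-0.6874, 0.7189, -0.0733, 0.0727]
{'t': 0.1, 'qpos': array([-1.20602434e+00,  3.14175779e-01, -4.79854558e-02,  1.21019351e+00,
       -9.76236568e-06,  1.57077479e+00]), 'joint_velocities': array([ 0.00181365, -0.00232682,  0.00134735,  0.00043625,  0.00059754,
       -0.0002814 ]), 'joint_torque': array([-5.37759606e-04, -5.40765166e+01,  3.40542483e+01,  1.11473558e-02,
        3.37643496e-05, -2.83795532e-05]), 'eef_pos': array([ 0.21383863, -0.56000082,  0.20620574]), 'tool_rot': array([-0.6952736 , -0.12880123,  0.69548025, -0.12771879]), 'ft_force': array([-0.15061483,  0.63159581,  0.27300452]), 'torque': array([ 0.04434279, -0.00168883, -0.00582966]), 'width': 1.0048345831962642}
```

View pics/top0.png

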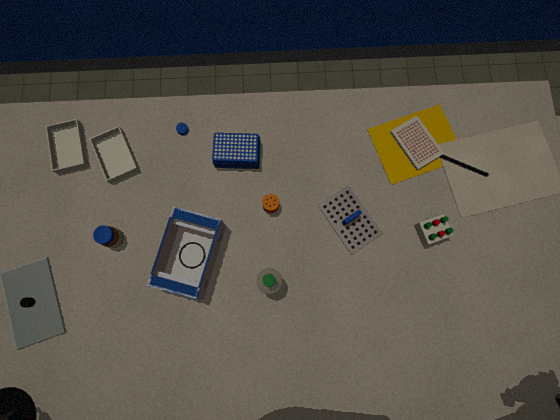

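View pics/scene0.png

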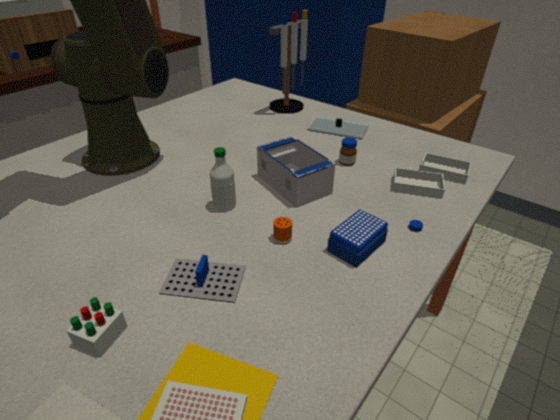

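```bash
cat >h.py <<'E'
import numpy as np,cv2
from scipy.spatial.transform import Rotation as R
def cam(c):
    r=np.asarray(c["rotation"]); M=R.from_quat(r).as_matrix() if r.size==4 else r
    return np.asarray(c["camera_matrix"]),np.asarray(c["eye"]),M
def ray(c,uv,z):
    K,e,M=cam(c); uv=np.atleast_2d(uv).astype(float)
    d=np.c_[uv,np.ones(len(uv))]@np.linalg.inv(K).T@M.T
    return e+d*((z-e[2])/d[:,2])[:,None]
def proj(c,P):
    K,e,M=cam(c); q=(np.atleast_2d(P)-e)@M@K.T
    return q[:,:2]/q[:,2:]
def cloud(c):
    K,e,M=cam(c); d=c["depth"]; v,u=np.mgrid[:d.shape[0],:d.shape[1]]
    p=np.stack([u,v,np.ones_like(u)],-1)@np.linalg.inv(K).T*d[...,None]
    return p@M.T+e
E
python3 - <<'E'
from h import *
t=dict(np.load("top0.npz")); s=dict(np.load("scene0.npz"))
for n,c in(("top",t),("scene",s)):
    P=cloud(c); hsv=cv2.cvtColor(c["pixels"],cv2.COLOR_BGR2HSV)
    for nm,lo,hi in(("blue",(100,130,50),(125,255,255)),("orange",(5,150,80),(17,255,255))):
        m=cv2.inRange(hsv,lo,hi)
        k,lab,st,ce=cv2.connectedComponentsWithStats(m)
        for i in range(1,k):
            if st[i,4]>25 and st[i,4]<5000:
                q=P[lab==i]; print(n,nm,np.round(ce[i]),st[i,4],np.round(np.median(q,0),3),"z98",np.round(np.percentile(q[:,2],[5,98]),3))
im=t["pixels"]
cv2.imwrite("pics/z1.png",cv2.resize(im[190:310,140:290],None,fx=5,fy=5,interpolation=cv2.INTER_CUBIC))
cv2.imwrite("pics/z2.png",cv2.resize(im[180:260,310:390],None,fx=7,fy=7,interpolation=cv2.INTER_CUBIC))
E
```

```text
top blue [182. 128.] 98 [0.868 0.238 0.015] z98 [0.012 0.082]
top blue [236. 149.] 435 [0.781 0.081 0.058] z98 [0.055 0.062]
top blue [240. 141.] 30 [0.805 0.073 0.059] z98 [0.056 0.479]
top blue [222. 154.] 28 [0.769 0.126 0.058] z98 [0.055 0.061]
top blue [198. 227.] 526 [0.592 0.174 0.096] z98 [0.093 0.1  ]
top blue [352. 216.] 85 [ 0.595 -0.201  0.05 ] z98 [0.048 0.055]
top blue [161. 244.] 101 [0.541 0.266 0.096] z98 [0.094 0.1  ]
top blue [102. 234.] 266 [0.573 0.416 0.075] z98 [0.073 0.079]
top blue [173. 286.] 443 [0.441 0.237 0.095] z98 [0.093 0.099]
top orange [270. 202.] 212 [0.641 0.004 0.05 ] z98 [0.048 0.055]
scene blue [356.  25.] 287 [0.099 1.257 0.209] z98 [0.175 0.272]
scene blue [284.  18.] 52 [0.183 0.594 0.338] z98 [0.233 0.352]
scene blue [14. 55.] 45 [-0.459 -0.043  0.243] z98 [0.234 0.253]
scene blue [343.  85.] 244 [ 0.099  1.206 -0.063] z98 [-0.13   0.031]
scene blue [355.  70.] 38 [ 0.099  1.316 -0.008] z98 [-0.025  0.011]
scene blue [356.  81.] 33 [ 0.099  1.344 -0.072] z98 [-0.098 -0.042]
scene blue [349. 142.] 120 [0.58  0.407 0.076] z98 [0.065 0.079]
scene blue [276. 144.] 146 [0.443 0.232 0.096] z98 [0.094 0.098]
scene blue [313. 167.] 176 [0.6   0.189 0.096] z98 [0.095 0.098]
scene blue [415. 225.] 113 [0.871 0.232 0.015] z98 [0.007 0.017]
scene blue [359. 243.] 729 [0.825 0.034 0.047] z98 [0.021 0.06 ]
scene blue [202. 270.] 251 [ 0.604 -0.21   0.04 ] z98 [0.015 0.052]
scene orange [283. 228.] 339 [ 0.65  -0.005  0.05 ] z98 [0.018 0.053]
```

View pics/z1.png

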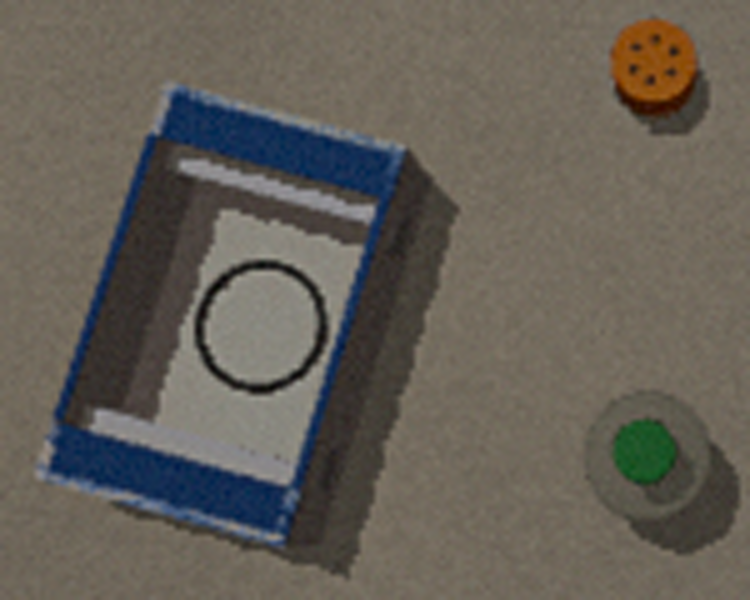

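View pics/z2.png

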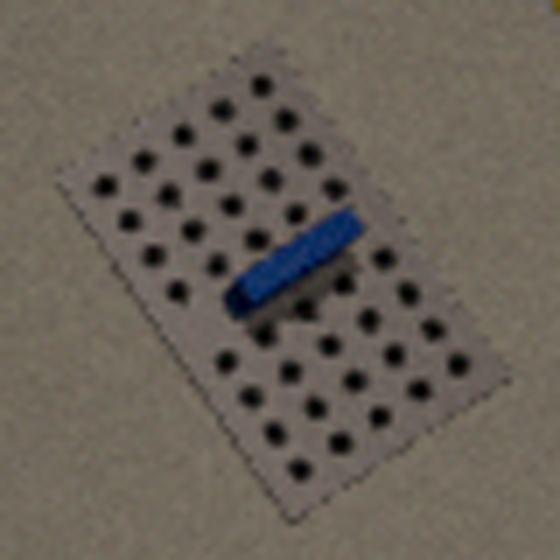

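```bash
python3 - <<'E'
from h import *
t=dict(np.load("top0.npz")); s=dict(np.load("scene0.npz"))
def rect(p): 
    r=cv2.minAreaRect((p[:,:2]*1000).astype(np.float32)); return np.round(r[0],1),np.round(r[1],1),round(r[2],1)
for n,c,roi in(("top",t,(130,200,240,310)),("scene",s,(240,130,345,210))):
    hsv=cv2.cvtColor(c["pixels"],cv2.COLOR_BGR2HSV); P=cloud(c)
    b=cv2.inRange(hsv,(100,80,30),(128,255,255))
    x0,y0,x1,y1=roi
    m=np.zeros_like(b); m[y0:y1,x0:x1]=b[y0:y1,x0:x1]
    m[(P[...,2]<.088)|(P[...,2]>.103)]=0
    v,u=np.nonzero(m); print(n,"chamber colour rect",rect(ray(c,np.c_[u,v],.095)))
    # per rim (after rough frame) via split
    o=cv2.inRange(hsv,(3,120,60),(19,255,255)); k,lab,st,ce=cv2.connectedComponentsWithStats(o)
    cc=[i for i in range(1,k) if np.linalg.norm(ce[i]-(np.array([270,203]) if n=="top" else np.array([283,228])))<12]
    for i in cc:
        mm=(lab==i)&(P[...,2]>.046); v,u=np.nonzero(mm)
        cnt=cv2.findContours(mm.astype(np.uint8),0,cv2.CHAIN_APPROX_NONE)[0]; cnt=max(cnt,key=len)[:,0]
        q=ray(c,cnt,.05); (ctr,rad)=cv2.minEnclosingCircle((q[:,:2]*1000).astype(np.float32))
        print(n,"can mean",np.round(ray(c,np.c_[u,v],.05).mean(0)*1000,1),"circ",np.round(ctr,1),rad,len(u))
# ring
c=t; g=cv2.cvtColor(c["pixels"],cv2.COLOR_BGR2GRAY)
m=np.zeros_like(g); m[238:272,176:209]=(g[238:272,176:209]<62)*255
k,lab,st,ce=cv2.connectedComponentsWithStats(m); i=1+np.argmax(st[1:,4]); print(st[i])
v,u=np.nonzero(lab==i); q=ray(c,np.c_[u,v],.013)*1000
A=np.c_[2*q[:,:2],np.ones(len(q))]; x=np.linalg.lstsq(A,(q[:,:2]**2).sum(1),rcond=None)[0]; print("ring",x[:2],np.sqrt(x[2]+x[0]**2+x[1]**2))
# shelf holes
m=np.zeros_like(g); m[183:257,316:386]=(g[183:257,316:386]<75)*255
hsv=cv2.cvtColor(c["pixels"],cv2.COLOR_BGR2HSV)
cv2.imwrite("pics/m.png",cv2.resize(m[180:260,310:390],None,fx=7,fy=7,interpolation=0))
k,lab,st,ce=cv2.connectedComponentsWithStats(m); print(st[1:,4])
q=np.array([ce[i] for i in range(1,k) if 2<st[i,4]<15]); print("holes",len(q),rect(ray(c,q,.005)))
# shelf bar top
for n,c,ce0 in(("top",t,(352,216)),("scene",s,(202,270))):
    hsv=cv2.cvtColor(c["pixels"],cv2.COLOR_BGR2HSV);P=cloud(c)
    b=cv2.inRange(hsv,(100,80,30),(128,255,255)); k,lab,st,ce=cv2.connectedComponentsWithStats(b)
    i=1+np.argmin(np.linalg.norm(ce[1:]-ce0,axis=1)); v,u=np.nonzero((lab==i)&(P[...,2]>.046)&(P[...,2]<.056)); q=ray(c,np.c_[u,v],.05)
    print(n,"bar",np.round(q.mean(0)*1000,1),rect(q),len(u))
E
```

```text
top chamber colour rect (array([519.3, 211.6]), array([122.8, 194.8]), 72.1)
top can mean [640.8   3.7  50. ] circ [641.   4.] 22.306167602539062 227Traceback (most recent call last):
  File "<stdin>", line 17, in <module>
ValueError: max() iterable argument is empty
```

```bash
cat > meas.py <<'E'
from h import *
t=dict(np.load("top0.npz")); s=dict(np.load("scene0.npz"))
def rect(p): 
    r=cv2.minAreaRect((p[:,:2]*1000).astype(np.float32)); return np.round(r[0],1),np.round(r[1],1),round(r[2],1)
c=s;hsv=cv2.cvtColor(c["pixels"],cv2.COLOR_BGR2HSV); P=cloud(c)
b=cv2.inRange(hsv,(100,80,30),(128,255,255)); m=np.zeros_like(b); m[130:190,240:345]=b[130:190,240:345]; m[(P[...,2]<.088)|(P[...,2]>.103)]=0
v,u=np.nonzero(m); print("scene chamber",rect(ray(c,np.c_[u,v],.095)))
o=cv2.inRange(hsv,(3,120,60),(19,255,255)); o[:,:260]=0;o[:,305:]=0;o[:210]=0;o[250:]=0
mm=(o>0)&(P[...,2]>.046)&(P[...,2]<.056); v,u=np.nonzero(mm); q=ray(c,np.c_[u,v],.05); print("scene can",q.mean(0)*1000,cv2.minEnclosingCircle((q[:,:2]*1000).astype(np.float32)))
c=t; g=cv2.cvtColor(c["pixels"],cv2.COLOR_BGR2GRAY)
m=np.zeros_like(g); m[238:272,176:209]=(g[238:272,176:209]<62)*255
k,lab,st,ce=cv2.connectedComponentsWithStats(m); i=1+np.argmax(st[1:,4]); print(st[i])
v,u=np.nonzero(lab==i); q=ray(c,np.c_[u,v],.013)*1000
A=np.c_[2*q[:,:2],np.ones(len(q))]; x=np.linalg.lstsq(A,(q[:,:2]**2).sum(1),rcond=None)[0]; print("ring",x[:2],np.sqrt(x[2]+x[0]**2+x[1]**2))
m=np.zeros_like(g); m[183:257,316:386]=(g[183:257,316:386]<75)*255
cv2.imwrite("pics/m.png",cv2.resize(m[180:260,310:390],None,fx=7,fy=7,interpolation=0))
k,lab,st,ce=cv2.connectedComponentsWithStats(m); print(st[1:,4])
q=np.array([ce[i] for i in range(1,k) if 2<st[i,4]<15]); print("holes",len(q),rect(ray(c,q,.005)))
for n,c,ce0 in(("top",t,(352,216)),("scene",s,(202,270))):
    hsv=cv2.cvtColor(c["pixels"],cv2.COLOR_BGR2HSV);P=cloud(c)
    b=cv2.inRange(hsv,(100,80,30),(128,255,255)); k,lab,st,ce=cv2.connectedComponentsWithStats(b)
    i=1+np.argmin(np.linalg.norm(ce[1:]-ce0,axis=1)); v,u=np.nonzero((lab==i)&(P[...,2]>.046)&(P[...,2]<.056)); q=ray(c,np.c_[u,v],.05)
    print(n,"bar",np.round(q.mean(0)*1000,1),rect(q),len(u))
E
python3 meas.py
```

```text
scene chamber (array([522.9, 211.6]), array([123.5, 196.8]), 71.7)
scene can [643.66715332   1.18362846  50.        ] ((643.3134765625, 1.2672500610351562), 23.958370208740234)
[179 242  26  27 119]
ring [519.21712525 211.20751008] 31.71965402623691
[  1   9  11  12   9  10  10  13  11  11  10 254  12  11   1   9  11   1
  11  12  11   2   1  10  11   1  11  11   1  11  10   1  10  10  11  10
   1  11  11   1  11   1   1   9   3  10  10   1   1  11   1   1   3]
holes 36 (array([ 586.3, -200.2]), array([142.6,  86.6]), 30.0)
top bar [ 594.9 -201.7   50. ] (array([ 595., -202.]), array([11.2, 49.5]), 31.0) 89
scene bar [ 598.6 -204.5   50. ] (array([ 598.5, -204.2]), array([12.2, 52.2]), 30.1) 111
```

View pics/m.png

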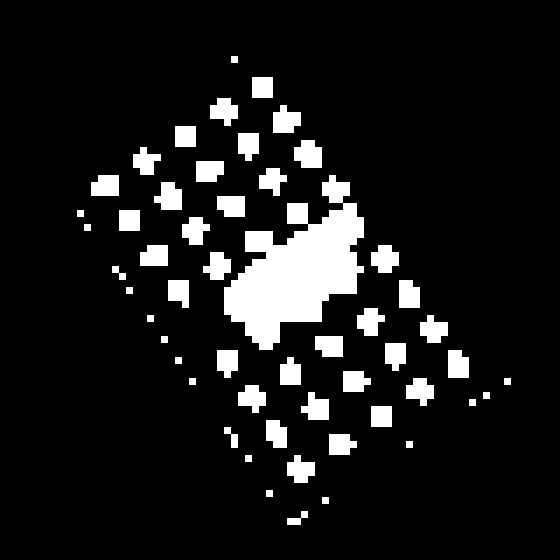

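```bash
cat >> h.py <<'E'
CH=np.array([.521,.2115]); CYAW=np.radians(-18.0)
cx=np.array([np.cos(CYAW),np.sin(CYAW),0]); cy=np.array([-cx[1],cx[0],0])
def quat(yaw,tilt=0.,flip=False):
    """tool x down, jaw (tool y) along yaw; tilt>0: rotates about horizontal axis cy so +x end goes DOWN"""
    y=np.array([np.cos(yaw),np.sin(yaw),0]); x=np.array([0,0,-1.])
    if flip: y=-y
    M=np.c_[x,y,np.cross(x,y)]
    ax=np.array([-np.sin(yaw),np.cos(yaw),0])
    return (R.from_rotvec(ax*tilt)*R.from_matrix(M)).as_quat()
def C(x,y,z): return np.r_[CH,0]+cx*x+cy*y+np.array([0,0,z])
E
python3 - <<'E'
from plant import arm
from h import *
for f in(0,1):
    print(f,"can",arm.ik([.642,.0025,.014],quat(CYAW,0,f)),"\n ring",arm.ik(C(0,0,.03),quat(CYAW,0,f)),"\n shelf",arm.ik([.597,-.203,.009],quat(np.radians(30.5),0,f)))
    for t in(-20,20):
        print(f,t,arm.ik(C(0,0,.15),quat(CYAW,np.radians(t),f)))
E
```

```text
0 can [ 0.00389406  0.5227839  -0.19640616  0.85160626  0.          1.88884965] 
 ring [ 0.38562522  0.37639948 -0.38837368  0.80602317  0.          2.27058081] 
 shelf [-0.32776854  0.50927758 -0.23227616  0.82924259  0.          0.71070237]
0 -20 [ 0.55080845  0.07784426 -0.53222601  0.72887699 -0.26333575  2.40492348]
0 20 [0.26677426 0.53919027 0.09678213 1.42374971 0.18882225 2.12355803]
1 can [ 0.00389406  0.5227839  -0.19640616  0.85160626  0.         -1.252743  ] 
 ring [ 0.38562522  0.37639948 -0.38837368  0.80602317  0.         -0.87101184] 
 shelf [-0.32776854  0.50927758 -0.23227616  0.82924259  0.         -2.43089028]
1 -20 [ 0.55080845  0.07784426 -0.53222601  0.72887699 -0.26333575 -0.73666917]
1 20 [ 0.26677426  0.53919027  0.09678213  1.42374971  0.18882225 -1.01803462]
```

```bash
python3 - <<'E'
from plant import arm
from h import *
q=quat(CYAW)
arm.movep([.642,.0025,.18],q)
f0=arm.read_state(); print(f0["t"],f0["ft_force"])
arm.move_straight([.642,.0025,.014],vel=.12)
arm.move_gripper(0.0)
s=arm.read_state(); print(s["t"],s["width"],s["eef_pos"],s["ft_force"])
arm.move_straight([.642,.0025,.19],vel=.15)
s=arm.read_state(); print(s["t"],s["width"],s["ft_force"])
c=arm.capture("scene"); cv2.imwrite("pics/s1.png",c["pixels"])
E
```

```text
2.6083 [-0.26230736  0.0314877   0.44367562]
4.625 0.4802360233823058 [0.64256053 0.00255362 0.01485924] [-0.76255146 -0.06403379  5.7858714 ]
5.95 0.48383663232158236 [-0.31014885  0.37852598 -1.65923306]
```

View pics/s1.png

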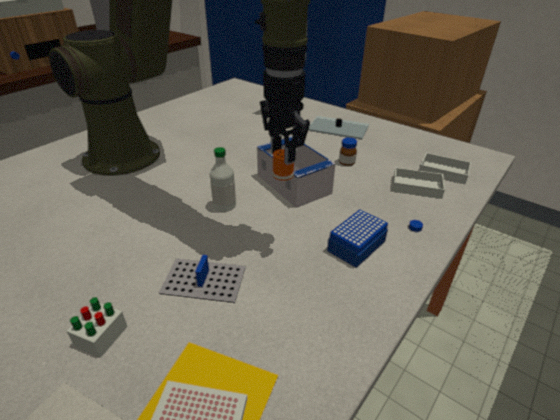

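```bash
python3 - <<'E'
from plant import arm
from h import *
q=quat(CYAW)
arm.movep(C(0,0,.20),q)
arm.move_straight(C(0,0,.035),vel=.12)
arm.wait(.2)
h=arm.move_straight(C(0,0,.018),vel=.02,f_stop=3)
s=arm.read_state(); print(h,s["t"],s["width"],s["eef_pos"],s["ft_force"])
arm.move_gripper(0.7)
s=arm.read_state(); print(s["t"],s["width"],s["ft_force"])
p=s["eef_pos"].copy(); 
arm.move_straight([p[0],p[1],.22],vel=.15)
arm.movep([.60,-.05,.32],quat(np.radians(10)))
c=arm.capture("top"); cv2.imwrite("pics/t2.png",c["pixels"]); np.savez("top2.npz",**c)
cv2.imwrite("pics/t2z.png",cv2.resize(c["pixels"][190:310,130:280],None,fx=5,fy=5,interpolation=cv2.INTER_CUBIC))
print(arm.read_state()["t"])
hsv=cv2.cvtColor(c["pixels"],cv2.COLOR_BGR2HSV);P=cloud(c)
o=cv2.inRange(hsv,(3,120,60),(19,255,255)); o[:,:150]=0;o[:,225:]=0;o[:200]=0;o[300:]=0
v,u=np.nonzero((o>0)&(P[...,2]>.05)); print(len(u),ray(c,np.c_[u,v],.058).mean(0),np.median(P[v,u],0))
E
```

```text
True 9.3 0.4801938982643991 [0.52088071 0.21144258 0.02284908] [-0.37985997 -0.23625465  4.80884115]
9.625 0.7005479396113172 [ 0.52791144  1.16335497 -0.18234631]
12.2583
255 [0.51951359 0.21119223 0.058     ] [0.51977757 0.2110957  0.05820887]
```

View pics/t2z.png

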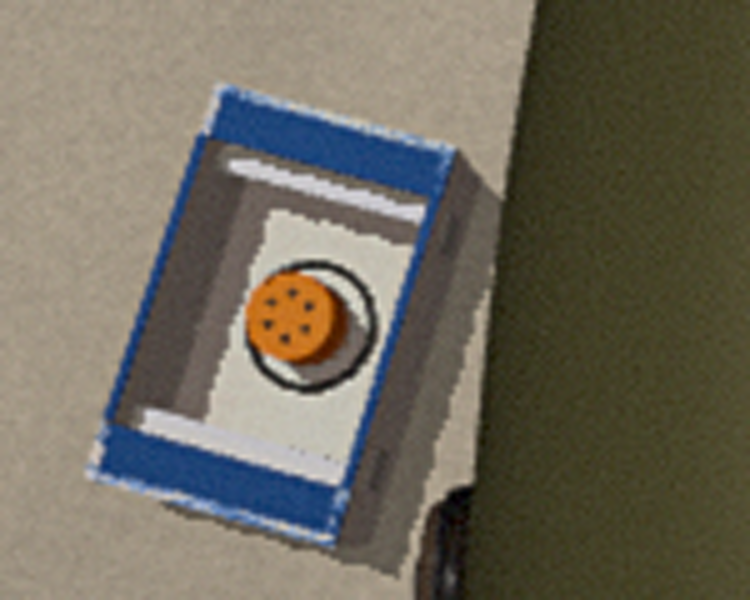

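```bash
python3 - <<'E'
from plant import arm
from h import *
q=quat(np.radians(30.4))
X=[.5967,-.2026]
arm.movep([*X,.16],q)
h=arm.move_straight([*X,.011],vel=.12,f_stop=10)
arm.move_gripper(0.0)
s=arm.read_state(); print(h,s["t"],s["width"],s["eef_pos"],s["ft_force"])
h=arm.move_straight([*X,.32],vel=.18)
s=arm.read_state(); print(s["t"],s["width"],s["eef_pos"],s["ft_force"],s["torque"])
c=arm.capture("scene"); cv2.imwrite("pics/s3.png",c["pixels"])
E
```

```text
False 15.0333 0.12210318021661329 [ 0.59702524 -0.20261904  0.01151786] [-0.16818489  0.86037059  4.91291596]
16.9 0.11963255163998339 [ 0.59625902 -0.20247351  0.31894763] [ 0.18466574 -0.15357163 -2.50041301] [ 0.05907253 -0.02992331 -0.00964318]
```

View pics/s3.png

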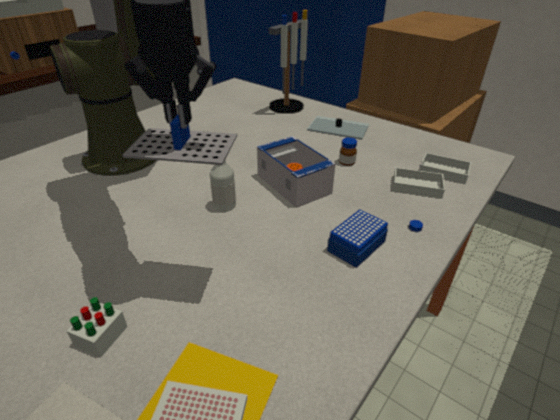

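```bash
python3 - <<'E'
from plant import arm
from h import *
q=quat(CYAW)
arm.movep(C(0,0,.33),q)
arm.move_straight(C(0,0,.2),vel=.15); arm.wait(.3)
s=arm.read_state(); print(s["t"],s["width"],s["eef_pos"],s["ft_force"],s["torque"])
c=arm.capture("scene"); cv2.imwrite("pics/s4.png",c["pixels"]); np.savez("scene4.npz",**c)
t=arm.capture("top"); cv2.imwrite("pics/t4.png",t["pixels"]); np.savez("top4.npz",**t)
for c in(c,t):
    P=cloud(c); z=s["eef_pos"][2]-.0065
    d=np.linalg.norm(P[...,:2]-CH,axis=-1)
    m=((abs(P[...,2]-z)<.012)&(d<.12)).astype(np.uint8); m=cv2.morphologyEx(m,cv2.MORPH_CLOSE,np.ones((3,3)))
    k,lab,st,ce=cv2.connectedComponentsWithStats(m); i=1+np.argmax(st[1:,4]); v,u=np.nonzero(lab==i); p=P[v,u]
    p=p[abs(p[:,2]-z)<.012]; print(len(p),np.median(p[:,2]))
    A=np.c_[p[:,:2]-CH,np.ones(len(p))]; print("plane",np.linalg.lstsq(A,p[:,2],rcond=None)[0])
    qq=ray(c,np.c_[u,v],z); L=np.c_[(qq-C(0,0,0))@cx,(qq-C(0,0,0))@cy]*1000
    print(cv2.minAreaRect(L.astype(np.float32)), L.min(0),L.max(0))
E
```

```text
19.8167 0.11684645709942773 [0.52133972 0.21167256 0.20060622] [-0.45830491 -0.34053896 -2.95939519] [ 0.00423316  0.01283526 -0.05637989]
923 0.19532521339711273
plane [-0.00372252  0.01312493  0.1957209 ]
((2.276519775390625, -1.9336738586425781), (162.01585388183594, 105.17823028564453), 0.05040188506245613) [-78.74848762 -54.53191892] [83.30885809 50.70603795]
2150 0.1942524381775379
plane [0.00307969 0.002799   0.19431916]
((-0.4908905029296875, -0.7684211730957031), (100.15523529052734, 155.61752319335938), 89.9678955078125) [-78.29711804 -50.84901833] [77.29777532 49.34743474]
```

View pics/s4.png

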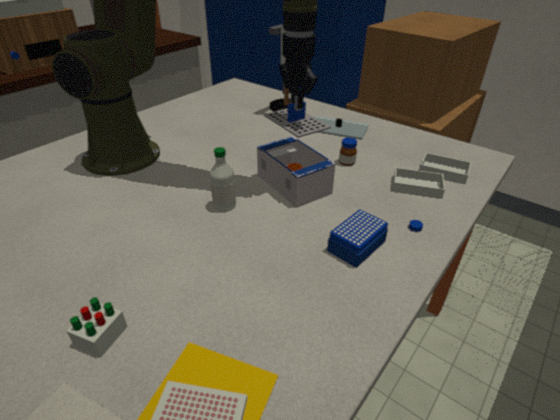

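View pics/t4.png

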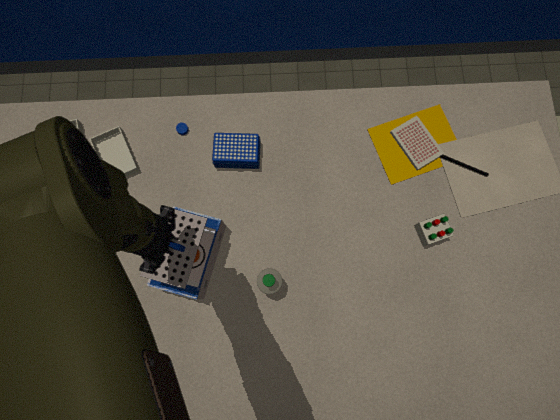

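```bash
cat >>h.py <<'E'
H0=.0115
def pose(Lx,Lz,deg,yoff=.0004):
    """TCP pose for lower -x edge of plate at chamber (Lx,Lz) mm, tilted deg with -x end down"""
    th=np.radians(deg); u=np.array([np.cos(th),np.sin(th)]); n=np.array([-np.sin(th),np.cos(th)])
    g=np.array([Lx,Lz])/1000+.078*u+H0*n
    return C(g[0],yoff,g[1]),quat(CYAW,-th)
def Lof(st):
    """(Lx,Lz,deg) in mm from state"""
    x=R.from_quat(st["tool_rot"]).as_matrix()[:,0]; n=np.array([-x@cx,-x[2]]); th=np.arctan2(-n[0],n[1]); u=np.array([np.cos(th),np.sin(th)])
    d=st["eef_pos"]-C(0,0,0); g=np.array([d@cx,d[2]])
    L=(g-.078*u-H0*n)*1000; return np.round([L[0],L[1],np.degrees(th),1000*(d@cy)],2)
E
python3 - <<'E'
from plant import arm
from h import *
p,q=pose(-62,130,20); arm.move_straight(p,q,vel=.1)
p,q=pose(-62,74,20); h=arm.move_straight(p,q,vel=.06,f_stop=6); arm.wait(.2)
s=arm.read_state(); print(h,s["t"],Lof(s),s["ft_force"])
if not h:
    p,q=pose(-95,74,20); h=arm.move_straight(p,q,vel=.03,f_stop=4)
    s=arm.read_state(); print(h,s["t"],Lof(s),s["ft_force"],s["torque"])
c=arm.capture("scene"); cv2.imwrite("pics/s5.png",cv2.resize(c["pixels"][60:230,210:380],None,fx=3.5,fy=3.5,interpolation=cv2.INTER_CUBIC))
E
```

```text
False 21.7 [-61.75  74.43  20.03   0.68] [-0.34485138  0.64783973 -3.48927582]
True 22.6917 [-92.44  74.23  20.19   0.29] [ 4.08908774 -0.42925242 -1.2124519 ] [ 0.06125906 -0.54254619  0.06013508]
```

View pics/s5.png

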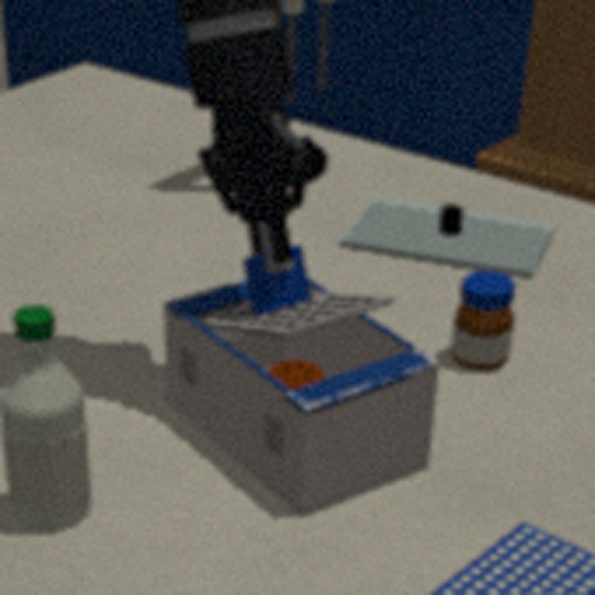

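```bash
python3 - <<'E'
from plant import arm
from h import *
for d,z in((20,73.5),(15,73),(10,72.5),(6,72),(3,71.5),(0,71)):
    p,q=pose(-90.1,z,d); h=arm.move_straight(p,q,vel=.04,f_stop=8)
    s=arm.read_state(); print(d,h,round(s["t"],2),Lof(s),np.round(s["ft_force"],2))
    if h: break
c=arm.capture("scene"); cv2.imwrite("pics/s6.png",cv2.resize(c["pixels"][60:230,210:380],None,fx=3.5,fy=3.5,interpolation=cv2.INTER_CUBIC))
E
```

```text
20 False 22.99 [-90.87  72.79  19.89  -0.22] [-0.3   0.07 -2.24]
15 False 23.32 [-89.93  72.47  15.    -0.13] [ 0.23 -0.14 -3.17]
10 False 23.66 [-9.014e+01  7.207e+01  1.005e+01  7.000e-02] [-0.71  0.29 -2.78]
6 False 23.96 [-90.08  71.7    6.07   0.23] [-0.55 -0.6  -2.52]
3 False 24.23 [-89.97  71.3    3.09   0.31] [ 0.65 -0.04 -3.12]
0 False 24.49 [-8.989e+01  7.076e+01  8.000e-02  3.100e-01] [ 0.2   0.66 -2.84]
```

View pics/s6.png

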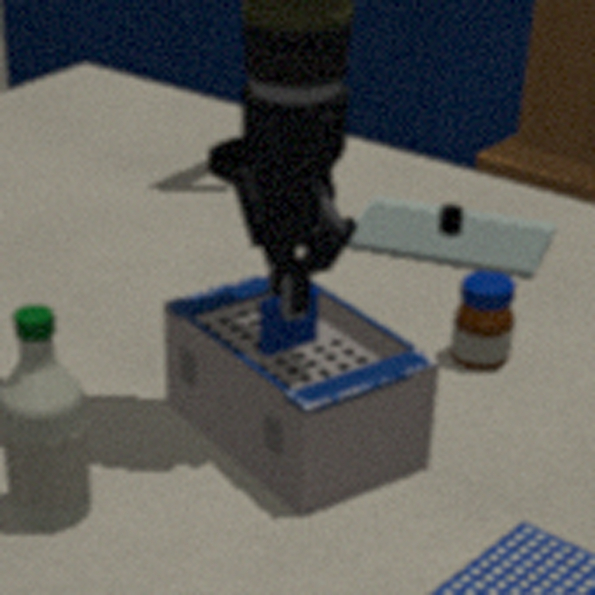

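```bash
python3 - <<'E'
from plant import arm
from h import *
def rep(k):
    s=arm.read_state(); print(k,round(s["t"],2),Lof(s),np.round(s["ft_force"],2),np.round(s["torque"],2),s["width"]); return s
p,q=pose(-79.1,71,0); h=arm.move_straight(p,q,vel=.03,f_stop=6); arm.wait(.2); rep(h)
if not h:
    p,q=pose(-79.1,65,0); h=arm.move_straight(p,q,vel=.01,f_stop=3); rep(h)
c=arm.capture("top"); cv2.imwrite("pics/t7.png",cv2.resize(c["pixels"][190:310,130:280],None,fx=5,fy=5,interpolation=cv2.INTER_CUBIC)); np.savez("top7.npz",**c)
E
```

```text
False 25.26 [-7.922e+01  7.097e+01 -1.000e-02  3.500e-01] [-0.31 -0.23 -2.8 ] [-0.05 -0.04  0.06] 0.12211051293606402
True 25.67 [-7.906e+01  6.800e+01  1.000e-02  4.800e-01] [-0.76 -0.67  5.84] [-0.04 -0.01  0.03] 0.12192910014885315
```

View pics/t7.png

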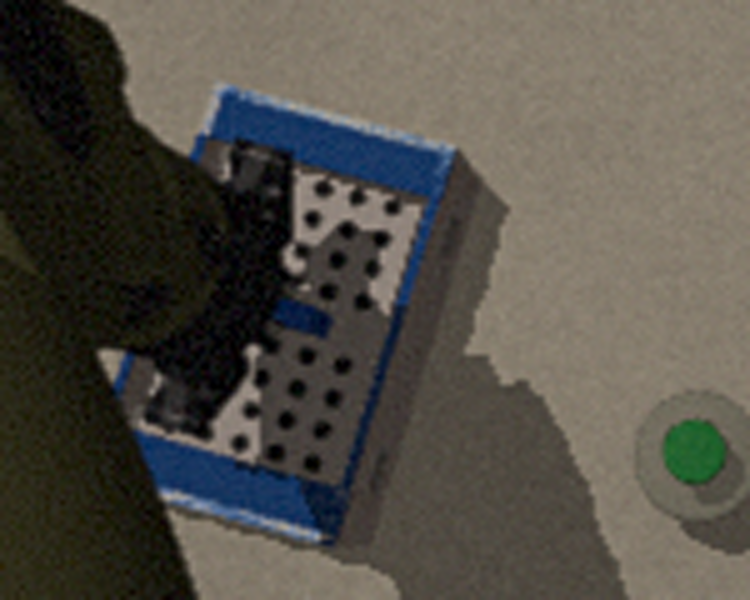

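```bash
python3 - <<'E'
from plant import arm
from h import *
arm.move_gripper(0.45); s=arm.read_state(); print(s["t"],s["ft_force"],s["width"])
p=s["eef_pos"]; arm.move_straight([p[0],p[1],.28],vel=.12)
arm.movep([.55,-.12,.33],quat(0.))
c=arm.capture("top"); np.savez("top8.npz",**c); cv2.imwrite("pics/t8.png",cv2.resize(c["pixels"][190:310,130:280],None,fx=5,fy=5,interpolation=cv2.INTER_CUBIC))
c2=arm.capture("scene"); cv2.imwrite("pics/s8.png",c2["pixels"])
print(arm.read_state()["t"])
hsv=cv2.cvtColor(c["pixels"],cv2.COLOR_BGR2HSV);P=cloud(c)
b=cv2.inRange(hsv,(100,80,30),(128,255,255))
# bar top z=.118
m=((b>0)&(P[...,2]>.110)&(P[...,2]<.126)); m[:,:140]=0;m[:,240:]=0
v,u=np.nonzero(m); q=ray(c,np.c_[u,v],.118); r=cv2.minAreaRect((q[:,:2]*1000).astype(np.float32)); print(len(u),"bar",r,np.median(P[v,u],0))
ct=np.array([519.3,211.6]); print("rel chamber x,y mm",(np.r_[np.array(r[0])-ct,0])@cx,(np.r_[np.array(r[0])-ct,0])@cy)
# plate plane
d=np.c_[(P.reshape(-1,3)-C(-.0015,0,0))@cx,(P.reshape(-1,3)-C(-.0015,0,0))@cy]; z=P[...,2].ravel()
k=(abs(d[:,0])<.066)&(abs(d[:,1])<.045)&(abs(z-.073)<.01)&((abs(d[:,0])>.012))
A=np.c_[d[k],np.ones(k.sum())]; print(k.sum(),"plate plane",np.linalg.lstsq(A,z[k],rcond=None)[0])
E
```

```text
26.1 [-0.00762411 -0.39352052 -1.05389045] 0.45058401762089384
29.3083
110 bar ((518.5482177734375, 210.6273193359375), (51.97747039794922, 11.604931831359863), 71.71855163574219) [0.51815619 0.2109965  0.11846436]
rel chamber x,y mm -0.41441253011188195 -1.1573877679077678
1654 plate plane [7.78964127e-05 1.82731441e-03 7.34140992e-02]
```

View pics/t8.png

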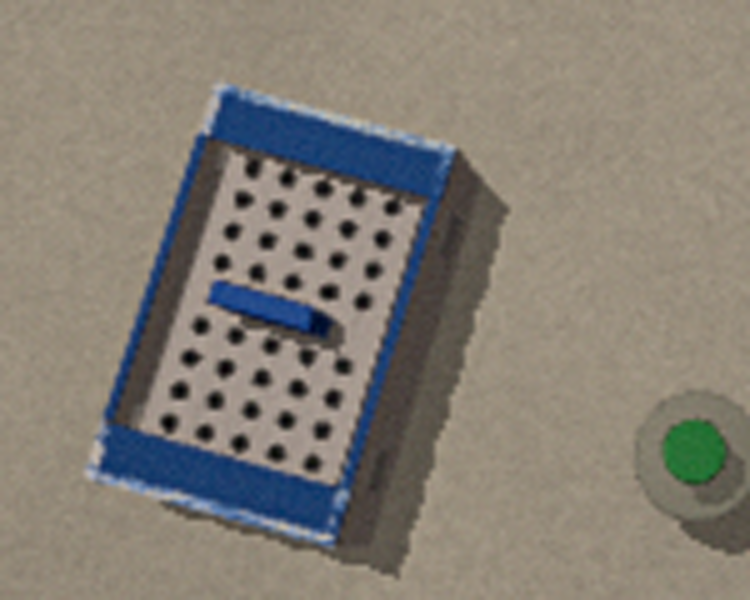

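View pics/s8.png

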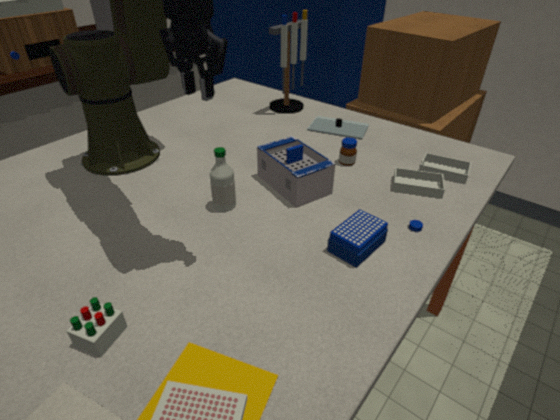

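The shelf is seated flat at about z = 0.073 m and centred to within about 0.5 mm. The robot is clear, and the bystanders look unmoved: bottle at pixel (222,180), jar (349,150), tip box (358,237), rack (97,325). I'm handing in.

```bash
python3 -c "
from plant import arm
arm.sign_off(); print(arm.read_state()['t'])"
```

```text
the job is handed in; nothing more can be done
the job is handed in; nothing more can be done
```

The canister is standing in the ring and the shelf is seated flat above it, both released, and the job is handed in. The last clock reading before hand-in was 29.3 s, against the 62 s limit.

**Canister:** I set it down with a light contact stop and let go. The top camera put it less than 1 mm from the ring centre, upright. This was measured before the shelf went in, and I did not re-measure it under the shelf. The shelf never went lower than its ledges, 10 mm above the canister's top.

**Shelf:** I tipped the −x end 20° down under its rim until it touched the end wall at about 4 N. I then levelled the shelf, slid it to centre and lowered it to contact at the ledge height of 68 mm. After release:

| Check | Reading | Limit |
|---|---|---|
| Centring along the chamber's length | −0.4 mm | ±6 mm |
| Sideways offset | −1.2 mm | – |
| Height of the plate's top | 73.4 mm (73 mm when seated) | ±3.5 mm |
| Tilt | under 0.002 rad | 0.04 rad |

**Bystanders:** the bottle, jar, tip box and rack look unmoved in the last picture, but I judged that by eye.

**Disagreements:** the two cameras differed by up to 4 mm on the same objects, so I used averages. The shelf met the end wall about 1 mm from where I expected, and I corrected the centring for that. No check failed.

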